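Seat the chocolate stool on the bare dome with the sprung tongs

ROBOT

A 7-joint arm with a two-finger parallel gripper is mounted at the origin on the work surface. World frame = base frame: x ahead of the robot, y to its left, z up, the work surface at z = 0. Lengths are in m, angles in rad, forces in N, time in s.
With the tool pointing down it reaches from about 0.4 to 0.75 m from the base axis. Payload 19.5 kg.
Tool frame: the origin (TCP) lies at the very end of the fingers, on their centre line; the grasp point (between the pads) lies 19 mm behind it; z points along the fingers, y is the line along which they close (so a half turn about z gives the same grasp; the last joint's range is limited). The gripper opens to 85 mm and grips with 20 to 120 N. Pads are 22 mm wide; open, the fingers measure 114 mm over their backs; the gripper's body (76 mm by 85 mm) begins 54 mm behind the grasp point. The pads swing forward as they close: fully open they stand 13 mm farther back than shut.
Start: joints at [-1.371, 0.707, -0.028, 1.485, 0.022, 0.951, -0.075], TCP at [0.138, 0.558, 0.231] pointing down, gripper open.
Joint ranges: [-2.71, 2.71], [-0.32, 2.16], [-1.57, 1.52], [0, 2.45], [-1.46, 4.6], [0, 2.02], [-2.83, 2.83]. Speed limits (rad/s): [1.89, 1.89, 2.57, 2.57, 3.01, 3.01, 3.01].

INTERFACE

Orientations are given as a unit quaternion [x, y, z, w].
In Python, from workcell import ctrl, vision, job_done gives the robot as it stands.
- The arm moves only by the tool apply_moves, never from a script. Its argument "motion" is a list that holds one entry, the list of rows, each a list of 4 numbers: the shift along the tool's x, y, z in mm, then the turn about the tool's z in rad. A call has 1 to 8 rows; each row shifts and turns the commanded pose from where the row before left it, along the tool's axes as they then stand; what a row does not reach is not made up. A row lasts 1/12 s, in which the tool goes at most 41.7 mm and 7.16 degrees, less where a joint would pass 70% of its speed; a pose out of reach is approached as far as the arm can. A call is refused whole if a number of a shift passes 41.7 or a number of a turn 0.125, either way. A call with a gripper value outside its range is refused whole. "claw" is the opening in per cent of the stroke, from 0 (shut) to 100 (fully open), set as the call begins (left out, the last holds). The fingers move at their own pace and stop on an object; "grip_force" is the grip in N (left out, the last holds). Time passes only in rows, so rows that do not move let the fingers close. It gives the time, the measured TCP pose, the force, the opening and the grip force at its end, in the units of the state.
- ctrl.read_state(): the state, without advancing time (a new reading comes with each control period).
- vision.read_camera(name): name is "scene" or "top" or "wrist"; returns (picture, depth): 400x640x3 uint8, red, green, blue; 400x640 float32, m along the optical axis (not along the pixel's ray), 0 where there is no reading.
- vision.camera_params(name): a dict with "fx", "fy", "cx", "cy" (pixels), "world_from_camera" (4x4, takes a point from camera to world coordinates). Camera axes: x right, y up, looking along -z (the intrinsics and any distortion apply to the point x, -y, -z); pixel columns grow to the right and rows downward; lengths in m; the calibration is good to about 2 mm. A picture is of the moment at which its call begins: read the wrist's pose just before it. camera_params takes no time and is no camera call; for the wrist camera it gives the pose at the moment of the call.
- job_done(): hands the job in; it is judged then, once.
The state is a dict: "time": time; "joint_positions": joint angles; "dq": joint speeds; "tau": joint torques, N m; "eef_pos": TCP position; "orientation": TCP orientation; "wrist_force": force on the tool from outside, world axes, zero at the start; "moment": the same for the moment, N m; "width": opening from 0.0 (shut) to 1.0 (fully open); "finger_force": force on a finger pad.
Only numpy, scipy, OpenCV 4.12 (cv2) and the standard library are available. Lean on these libraries where they do the work, as an engineer would, in place of code of your own. Each camera call takes 0.05 s, during which the arm holds its last target. There are 200 camera calls.

TASK

With the sprung tongs from the caddy, take the flat-topped round chocolate stool out of the rack and put its stem into the socket on top of the bare steel dome, then press it down firmly until it bottoms (a steady push of about 15 N, never over 30 N). Let it go, stand the tongs back in their caddy, and keep the gripper's fingers off the chocolate and the other pieces where they are.

Things in the scene. Friction and masses are not known exactly. Their poses are not given: they have to be found in the camera images.
- tongs_grip (a point): Parallel-action steel tongs, 140 mm tall, 0.14 kg, standing jaws down in the caddy: two upright flat legs, 20 mm wide, sliding level towards each other under a black head block. This point: midway between the legs, 100 mm above the jaws' lower end, 40 mm below the tongs' top; z up, y from leg to leg. Hold by the outer faces of both legs here, from above, fingers closing along y.
- tongs_left (a joint): Inward travel of one leg (m), 0 at rest; the other leg moves alike. Over the legs' outer faces: 51 mm at rest, 38 mm (0.0065) with the stool in the jaws, 35.4 mm at the stop. The spring pushes each leg outwards with 2 N per mm of its travel: 5 N at 46 mm, 13 N at 38 mm. A width of about 46 mm carries the tongs with open jaws; a grip of about 30 N shuts them on the stool.
- tongs_jaw (a point): Point midway between the jaws, 4 mm above their lower end, 96 mm straight below tongs_grip. Each jaw is a shallow V, 9 mm tall, that centres a round disc. Above it, underside 9 mm over the jaws' lower end, a flat ledge reaches inwards (16 mm gap at rest) and lands on top of the stool's disc when the open tongs are lowered over it.
- caddy_in (a point): Centre of the inner floor of the fixed dark steel caddy, an open-topped upright box 42 x 74 mm outside, 70 mm tall, walls and floor 3 mm. The tongs stand on this floor, leg-to-leg direction along its long side (y of this frame), with about 8 mm free on every side.
- stool_mid (a point): The stool: rigid cream chocolate piece, 25 g, 36 mm tall: a flat round disc 26 mm across, 10 mm thick, on a straight stem 12 mm across, 26 mm long, with bevelled foot. This point is on its axis half-way up, 18 mm below the disc's flat top; z up. It stands in one of the rack's three holes, foot 8 mm above the table.
- rack: Fixed white rack, 56 x 200 x 20 mm, three holes in a row along its y, 70 mm apart, 15 mm across and 12 mm deep, holding the stool, a ball-topped and an armchair-shaped piece in any order. Origin: centre of its underside.
- dome_rim (a point): Mouth centre of the socket on the bare dome: fixed polished steel, 128 mm across, 50 mm high, an upright tube on its crown, 25 mm outside, 15 mm bore, rim 76 mm above the table. Inside is a stiff sleeve, its top 5 to 13 mm down, that yields to about 6 N and stays down, to a hard stop that differs between domes, 13 to 19 mm below the rim: feel for it. Fully home, stool_mid is 5 mm above to 1 mm below this point. z up.
- mushroom: Ball-topped chocolate piece in the rack, 52 mm tall (stem 12 mm, ball 30 mm), origin under its foot; leave it.
- chair: Armchair-shaped chocolate piece in the rack, 48 mm tall, seat 28 x 30 mm, origin under its foot; leave it.
- done_a: Finished steel dome, 128 mm across, with a ball-topped piece on it, 100 mm tall overall, loose, 0.9 kg, origin centre of its underside; leave it.
- done_b: Finished steel dome like the other, with an armchair-shaped piece on it; leave it.
There are look-alikes about, which are no part of the job. Leave any turquoise or yellow look-alike of the part that bears stool_mid alone.

How it is judged:
By the outcome, as a careful person would: the job done as asked, in the order asked, and still so for the second after the job is handed in, with the robot touching nothing.
It also fails if it takes over 67 s, if anything falls off the work surface, if the arm or the gripper's body presses on something with over 40 N, if the wrist force passes 120 N, or if a joint passes its speed limit or range.

## Working session

There is one attempt and no reset: what is moved stays moved. The work goes in short steps, Python scripts to look and compute and a tool call to move; the robot and the scene stay as the last step left them, time stands still between calls to the robot, and variables do not carry over. Pictures are saved under pics/ and viewed, at most 13 in all, crops included, and the job is handed in when it is done.

Besides the shell and the picture viewer there is one more tool, called after "Call:" by a JSON object that holds its "op" and its "data". apply_moves: Moves the arm, as the interface text tells. Its arguments: {"type":"object","properties":{"motion":{"type":"array","items":{"type":"array","items":{"type":"array","items":{"type":"number"}}}},"claw":{"type":"number"},"grip_force":{"type":"number"}},"required":["motion"]}

```bash
mkdir -p pics; cat > h.py <<'E'
import numpy as np, cv2
from workcell import ctrl, vision, job_done
def grab(n):
    p=vision.camera_params(n); im,d=vision.read_camera(n); return im,d,p
def pts(d,p):
    v,u=np.mgrid[:400,:640]
    c=np.stack([(u-p['cx'])/p['fx']*d,-(v-p['cy'])/p['fy']*d,-d,np.ones_like(d)],-1)
    return (c@np.array(p['world_from_camera']).T)[...,:3]
def ray(p,u,v,z):
    M=np.array(p['world_from_camera']);r=M[:3,:3]@[(u-p['cx'])/p['fx'],-(v-p['cy'])/p['fy'],-1]
    return M[:3,3]+r*(z-M[2,3])/r[2]
def save(n,im): cv2.imwrite('pics/'+n,im[...,::-1])
E
python3 - <<'E'
from h import *
s=ctrl.read_state();print(s)
for n in('scene','top'):
    im,d,p=grab(n);save(n+'1.png',im);np.savez(n+'.npz',im=im,d=d);import pickle;pickle.dump(p,open(n+'.pkl','wb'));print(n,p)
E
```

```text
{'time': 0.0, 'joint_positions': array([-1.37068453,  0.70708951, -0.02761421,  1.48499226,  0.02199226,
        0.95089121, -0.07550177]), 'dq': array([ 0.00115269, -0.00159289,  0.00101763, -0.00138756, -0.00070333,
        0.00110784, -0.00083093]), 'tau': array([-1.40905500e-03, -8.83216238e+01,  1.23406559e+00, -2.36185634e+01,
        1.68198568e-02,  6.16853416e-03, -1.10006664e-05]), 'eef_pos': array([0.13762885, 0.55801917, 0.23083681]), 'orientation': array([ 1.20615696e-01,  9.92699130e-01, -5.36721948e-04, -5.01929465e-05]), 'wrist_force': array([0.5960237 , 0.07208549, 0.02777991]), 'moment': array([-0.03229283, -0.008231  , -0.00857396]), 'finger_force': 0.0, 'width': 1.001876426428852}
scene {'fx': 452.8659384934354, 'fy': 452.8659384934354, 'cx': 320.630100411541, 'cy': 199.3350442808711, 'world_from_camera': array([[ 0.07093956, -0.79315382,  0.60487569,  1.13218631],
       [ 0.99736087,  0.04700548, -0.05533329, -0.03920084],
       [ 0.01545534,  0.60720467,  0.79439513,  0.8491203 ],
       [ 0.        ,  0.        ,  0.        ,  1.        ]])}
top {'fx': 388.6811948155379, 'fy': 388.6811948155379, 'cx': 322.85726975964934, 'cy': 206.74485385373669, 'world_from_camera': array([[-1.91771235e-04,  9.83528475e-01, -1.80753154e-01,
         4.29183761e-01],
       [-9.99989768e-01,  6.28309334e-04,  4.47975250e-03,
         3.12199565e-02],
       [ 4.51953304e-03,  1.80752164e-01,  9.83518291e-01,
         1.05108885e+00],
       [ 0.00000000e+00,  0.00000000e+00,  0.00000000e+00,
         1.00000000e+00]])}
```

View pics/scene1.png

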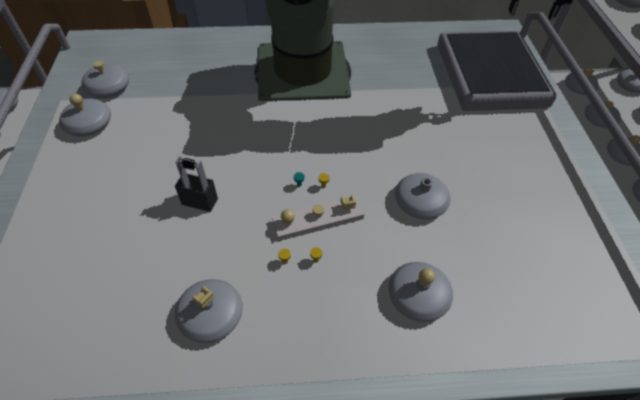

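View pics/top1.png

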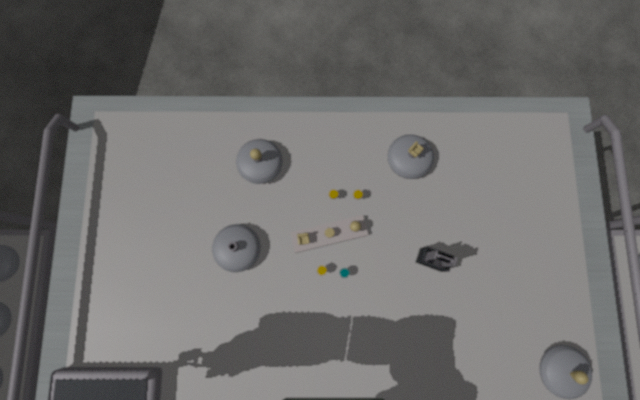

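The pictures show what could be taken for the stool:
- **Yellow discs:** scene (284,255), (316,254) and (324,180).
- **Turquoise disc:** scene (299,178).
- **Rack ball piece:** scene (288,215).
- **Rack middle piece:** scene (318,210), top (330,232).
- **Rack armchair:** scene (348,202).

I choose the cream flat-topped piece in the rack's middle hole. The bare dome is at scene (426,184) and top (236,246). The caddy is at scene (197,190) and top (436,258).

```bash
python3 - <<'E'
from h import *;import pickle
S=np.load('scene.npz');T=np.load('top.npz')
ps=pickle.load(open('scene.pkl','rb'));pt=pickle.load(open('top.pkl','rb'))
a=cv2.resize(S['im'][165:270,265:370],None,fx=4,fy=4,interpolation=2)
b=cv2.resize(S['im'][145:220,160:235],(420,420),interpolation=2)[:, :370]
save('crop1.png',np.hstack([a,b]))
W=pts(T['d'],pt);V=pts(S['d'],ps)
for nm,W_ in(('top',W),('scene',V)):
  x,y,z=W_[...,0],W_[...,1],W_[...,2]
  def st(l,m):
    q=W_[m]; 
    if len(q): print(nm,l,len(q),q.mean(0).round(4),q.min(0).round(3),q.max(0).round(3))
  for l,u,v,r in (('stool',330,232,7),('rim',235,245,9),('caddy',437,258,22)) if nm=='top' else (('stool',318,210,8),('rim',426,184,9),('caddy',197,182,28)):
    R=np.zeros(z.shape,bool);R[v-r:v+r,u-r:u+r]=1
    lo={'stool':.038,'rim':.066,'caddy':.055}[l]
    hi={'stool':.05,'rim':.085,'caddy':.085}[l]
    st(l,R&(z>lo)&(z<hi))
    if l=='caddy':
      for k in((.1,.125),(.125,.15)):
        st('tongs',R&(z>k[0])&(z<k[1]))
      q=W_[R&(z>.02)&(z<.16)];print(cv2.minAreaRect(q[:,:2].astype(np.float32)*1000))
  R=(z>.012)&(z<.025)&(abs(x-.44)<.12)&(abs(y-0)<.13);q=W_[R]
  print('rack',cv2.minAreaRect(q[:,:2].astype(np.float32)*1000))
  print('table',np.median(z[190:210,380:400]))
E
```

```text
top stool 76 [0.5474 0.0116 0.044 ] [0.537 0.    0.04 ] [0.558 0.024 0.048]
top rim 70 [0.509  0.2554 0.074 ] [0.498 0.244 0.066] [0.521 0.267 0.079]
top caddy 203 [ 0.4787 -0.2542  0.0671] [ 0.447 -0.301  0.055] [ 0.51  -0.22   0.083]
top tongs 41 [ 0.4771 -0.2517  0.1149] [ 0.46  -0.283  0.1  ] [ 0.494 -0.231  0.125]
top tongs 161 [ 0.4765 -0.2572  0.1369] [ 0.459 -0.284  0.125] [ 0.494 -0.231  0.145]
((478.8207092285156, -259.948974609375), (74.45291900634766, 42.60917663574219), 69.97025299072266)
rack ((547.4865112304688, 11.388267517089844), (56.13655090332031, 199.93310546875), 13.34719181060791)
table 0.001057414287002123
scene stool 103 [0.5474 0.0087 0.0441] [ 0.532 -0.004  0.038] [0.559 0.021 0.048]
scene rim 97 [0.5091 0.2524 0.0737] [0.496 0.241 0.066] [0.521 0.265 0.079]
scene caddy 458 [ 0.4812 -0.2622  0.0665] [ 0.448 -0.305  0.055] [ 0.51  -0.221  0.084]
scene tongs 108 [ 0.4788 -0.2591  0.1135] [ 0.461 -0.287  0.101] [ 0.495 -0.234  0.125]
scene tongs 228 [ 0.4782 -0.2595  0.1363] [ 0.46  -0.288  0.125] [ 0.494 -0.234  0.147]
((477.5665283203125, -262.66387939453125), (75.87785339355469, 45.4256591796875), 68.7480239868164)
rack ((501.2577819824219, 9.003738403320312), (205.29531860351562, 117.43040466308594), 89.94441223144531)
table 0.002467988496820339
```

View pics/crop1.png

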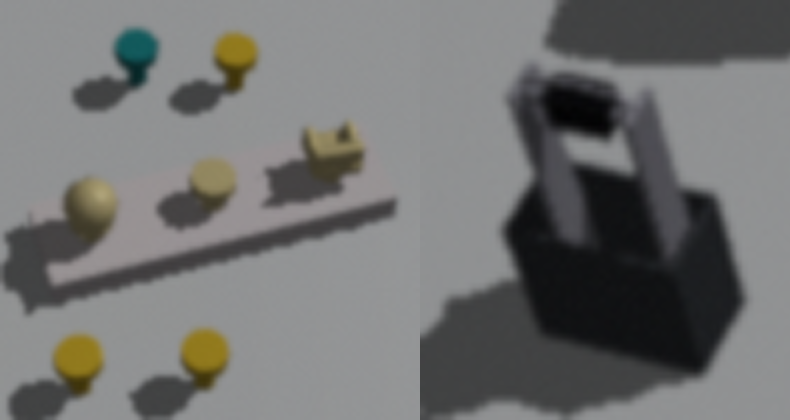

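The crop confirms it: the middle rack piece, at crop (212,180), is the cream flat-topped stool. It sits between the ball and the armchair, with the coloured look-alikes outside the rack. The tongs stand upright in the caddy, so I'll move above them now.

Call:
{"op": "apply_moves", "data": {"motion": [[[-30,-19,0,0],[-30,-19,0,0],[-30,-19,0,0],[-30,-19,0,0],[-30,-19,0,0],[-30,-19,0,0],[-30,-19,0,0],[-30,-19,0,0]]], "claw": 100}}

```text
time: 0.77
eef_pos: [0.3351, 0.3517, 0.2312]
orientation: [0.121, 0.993, -0.0, -0.0]
wrist_force: [1.4, 0.3, 0.2]
width: 1.002
finger_force: 0.0
```

Call:
{"op": "apply_moves", "data": {"motion": [[[-30,-19,0,0],[-30,-19,0,0],[-30,-19,0,0],[-30,-19,0,0],[-30,-19,0,0],[-30,-19,0,0],[-9,-37,0,0],[-9,-37,0,0]]]}}

```text
time: 1.43
eef_pos: [0.4818, 0.1217, 0.2307]
orientation: [0.121, 0.993, -0.0, -0.0]
wrist_force: [0.2, -0.6, 0.7]
width: 0.997
finger_force: 0.0
```

Call:
{"op": "apply_moves", "data": {"motion": [[[-9,-37,0,0],[-9,-37,0,0],[-9,-37,0,0],[-9,-37,0,0],[-9,-37,0,0],[-9,-37,0,0],[-9,-37,0,0],[-9,-37,0,0]]]}}

```text
time: 2.1
eef_pos: [0.4801, -0.1833, 0.2312]
orientation: [0.121, 0.993, -0.0, -0.0]
wrist_force: [1.2, 0.1, 0.2]
width: 1.002
finger_force: 0.0
```

Call:
{"op": "apply_moves", "data": {"motion": [[[-9,-37,0,0],[-9,-37,0,0],[0,0,0,0.115],[0,0,0,0],[0,0,0,0]]]}}

```text
time: 2.52
eef_pos: [0.4803, -0.257, 0.2311]
orientation: [0.176, 0.984, 0.0, -0.0]
wrist_force: [0.2, 1.5, 0.2]
width: 0.996
finger_force: 0.0
```

```bash
cat >> h.py <<'E'
def to(x=None,y=None,z=None,ang=None):
    from scipy.spatial.transform import Rotation as Ro
    s=ctrl.read_state();R=Ro.from_quat(s['orientation']).as_matrix();e=s['eef_pos']
    t=np.array([a if a is not None else b for a,b in zip((x,y,z),e)])
    a=np.degrees(np.arctan2(R[1,1],R[0,1]))
    print('t',round(s['time'],2),'pos',e.round(4),'yang',a.round(2),'tilt',R[:,2].round(4),'F',s['wrist_force'].round(1),'w',round(s['width']*85,1),'ff',s['finger_force'])
    print(' shift mm',(R.T@(t-e)*1000).round(1),'turn',None if ang is None else np.radians(a-ang).round(4))
E
python3 - <<'E'
from h import *
to(.478,-.258,.09,69.5)
im,d,p=grab('wrist');save('w1.png',im);np.savez('w1.npz',im=im,d=d)
W=pts(d,p);q=W[(W[...,2]>.125)&(W[...,2]<.15)&(abs(W[...,0]-.478)<.05)&(abs(W[...,1]+.258)<.05)]
if len(q):print(len(q),q.mean(0),cv2.minAreaRect(q[:,:2].astype(np.float32)*1000))
q=W[(W[...,2]>.06)&(W[...,2]<.08)&(abs(W[...,0]-.478)<.07)&(abs(W[...,1]+.258)<.07)]
if len(q):print(len(q),cv2.minAreaRect(q[:,:2].astype(np.float32)*1000))
E
```

```text
t 2.52 pos [ 0.4803 -0.257   0.2311] yang 69.7 tilt [-4.e-04  4.e-04 -1.e+00] F [0.2 1.5 0.2] w 84.7 ff 0.0
 shift mm [  1.7  -1.7 141.1] turn 0.0035
1601 [ 0.47410517 -0.25926262  0.13692848] ((475.7413330078125, -259.79449462890625), (50.91922378540039, 20.632511138916016), 69.76470947265625)
898 ((477.0149841308594, -262.1000061035156), (74.12327575683594, 41.53963851928711), 70.23670959472656)
```

View pics/w1.png

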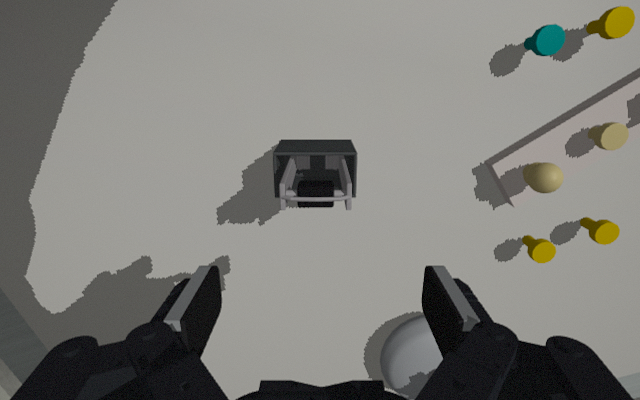

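The wrist picture shows the tongs centred between the fingers at about (316,190), standing in the caddy. Depth puts them at (0.476, -0.2595) and 69.8°. I'll correct and go down.

Call:
{"op": "apply_moves", "data": {"motion": [[[3,-3.8,0,0],[0,0,30,0],[0,0,30,0],[0,0,30,0],[0,0,20,0],[0,0,20,0],[0,0,10,0],[0,0,10,0]]]}}

```text
time: 3.23
eef_pos: [0.4761, -0.2596, 0.0808]
orientation: [0.176, 0.984, 0.0, -0.0]
wrist_force: [0.1, -0.3, 0.2]
width: 1.001
finger_force: 0.0
```

Call:
{"op": "apply_moves", "data": {"motion": [[[0,0,0,0],[0,0,0,0],[0,0,0,0],[0,0,0,0],[0,0,0,0],[0,0,0,0],[0,0,0,0],[0,0,0,0]]], "claw": 54, "grip_force": 20}}

```text
time: 3.9
eef_pos: [0.4769, -0.2604, 0.0827]
orientation: [0.177, 0.984, -0.0, 0.001]
wrist_force: [-0.3, -0.4, 7.6]
width: 0.54
finger_force: 0.0
```

```bash
python3 - <<'E'
from h import *
to(.4762,-.2595,.081,69.8)
E
```

```text
t 3.9 pos [ 0.4769 -0.2604  0.0827] yang 69.57 tilt [ 0.0022 -0.0012 -1.    ] F [-0.3 -0.4  7.6] w 45.9 ff 0.0
 shift mm [0.9 0.6 1.7] turn -0.0041
```

Call:
{"op": "apply_moves", "data": {"motion": [[[0,0,-5,0],[0,0,-5,0],[0,0,-10,0],[0,0,0,0],[0,0,0,0],[0,0,0,0]]]}}

```text
time: 4.4
eef_pos: [0.4762, -0.2601, 0.1014]
orientation: [0.177, 0.984, -0.0, 0.0]
wrist_force: [-0.9, 1.3, -1.2]
width: 0.54
finger_force: 1.7
```

```bash
python3 - <<'E'
from h import *
to(.4762,-.2595,.081,69.8)
im,d,p=grab('wrist');save('w2.png',im)
E
```

```text
t 4.4 pos [ 0.4762 -0.2601  0.1014] yang 69.56 tilt [ 2.e-04 -2.e-04 -1.e+00] F [-0.9  1.3 -1.2] w 45.9 ff 1.672048419713974
 shift mm [ 0.2  0.6 20.4] turn -0.0042
```

View pics/w2.png

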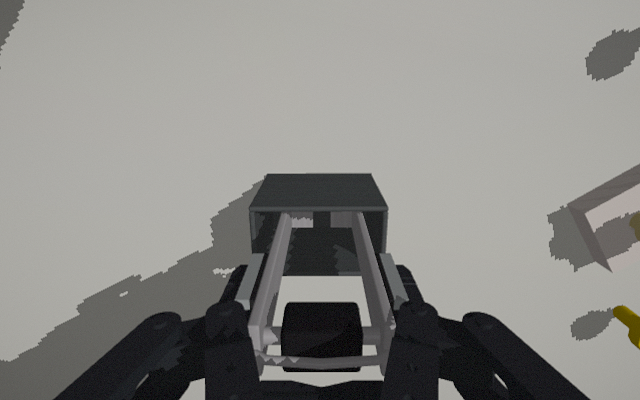

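The wrist picture shows both pads on the legs at (265,290) and (385,290), with the head between them; the scale reads the tongs' weight. I'll tighten slightly, lift, and go above the stool.

Call:
{"op": "apply_moves", "data": {"motion": [[[0,0,0,0],[0,0,0,0],[0,0,-10,0],[0,0,-20,0],[0,0,-20,0],[0,0,-20,0],[0,0,-20,0],[0,0,-10,0]]], "claw": 52}}

```text
time: 5.12
eef_pos: [0.4765, -0.2602, 0.2042]
orientation: [0.177, 0.984, -0.0, 0.001]
wrist_force: [-0.6, 0.7, -1.3]
width: 0.522
finger_force: 4.9
```

Call:
{"op": "apply_moves", "data": {"motion": [[[1.7,17.4,0,0],[3.5,34.8,0,0],[3.5,34.8,0,0],[3.5,34.8,0,0],[3.5,34.8,0,0],[3.5,34.8,0,0],[3.5,34.8,0,0],[3.5,34.8,0,0]]]}}

```text
time: 5.78
eef_pos: [0.5429, -0.0045, 0.2021]
orientation: [0.177, 0.984, 0.0, 0.0]
wrist_force: [0.5, -0.9, -1.6]
width: 0.521
finger_force: 4.8
```

Call:
{"op": "apply_moves", "data": {"motion": [[[1.5,17,0,0],[0,0,15,0],[0,0,15,0],[0,0,0,0],[0,0,0,0],[0,0,0,0]]]}}

```text
time: 6.28
eef_pos: [0.5475, 0.01, 0.1723]
orientation: [0.178, 0.984, 0.0, 0.0]
wrist_force: [0.6, 0.7, -1.0]
width: 0.521
finger_force: 4.8
```

```bash
python3 - <<'E'
from h import *
to(.5474,.0103,.12,None)
im,d,p=grab('wrist');save('w3.png',im);np.savez('w3.npz',im=im,d=d,M=p['world_from_camera'])
W=pts(d,p)
import numpy as np
k=(W[...,2]>.038)&(W[...,2]<.05)&(np.hypot(W[...,0]-.5474,W[...,1]-.01)<.02);q=W[k]
if len(q):print(len(q),q.mean(0),q.min(0),q.max(0),np.argwhere(k).mean(0))
im,d,p=grab('scene');save('s3.png',cv2.resize(im[110:260,240:400],(640,600),interpolation=2))
im,d,p=grab('top');W=pts(d,p);k=(W[...,2]>.17)&(W[...,2]<.25)
E
```

```text
t 6.28 pos [0.5475 0.01   0.1723] yang 69.54 tilt [ 8.e-04  0.e+00 -1.e+00] F [ 0.6  0.7 -1. ] w 44.3 ff 4.841172695159912
 shift mm [ 0.3  0.3 52.3] turn None
795 [0.54550043 0.01018403 0.04336045] [ 0.53310847 -0.00265017  0.03807539] [0.55863677 0.02251382 0.04564818] [183.47169811 320.62389937]
```

View pics/w3.png

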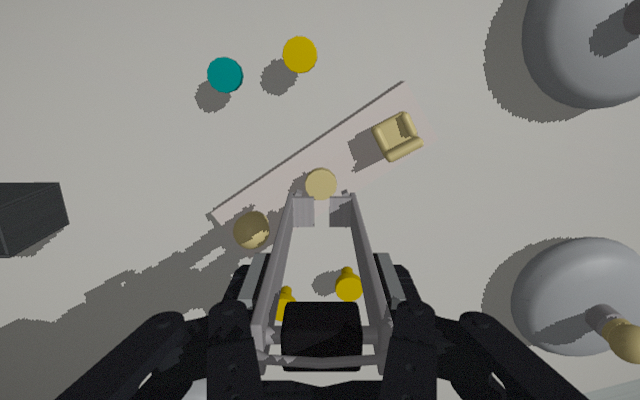

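View pics/s3.png

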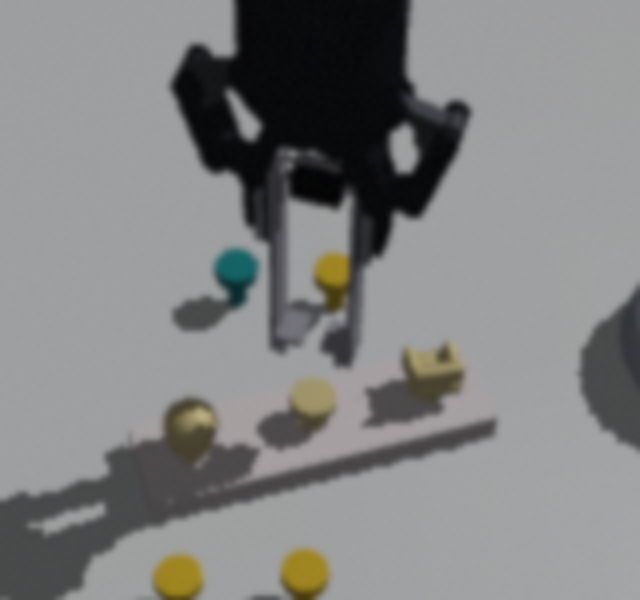

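The wrist picture shows the stool disc at (320,183) just beyond the open jaws, which are centred at (323,210). The scene crop shows the jaws hanging above it at (312,340). I'll check the jaw position from depth.

```bash
python3 - <<'E'
from h import *
a=np.load('w3.npz');p=dict(vision.camera_params('wrist'));p['world_from_camera']=a['M'];W=pts(a['d'],p)
R=np.zeros((400,640),bool);R[185:232,285:362]=1
z=W[...,2];k=R&(z>.085)&(z<.125);q=W[k]
print(len(q),q.min(0),q.max(0),np.percentile(q,[5,50,95],axis=0))
print(cv2.minAreaRect(q[:,:2].astype(np.float32)*1000))
for z0 in(.1,.12,.14,.16):
  k=(z>z0-.005)&(z<z0+.005)&(np.hypot(W[...,0]-.5474,W[...,1]-.01)<.05);q=W[k];print(z0,len(q),q.mean(0),cv2.minAreaRect(q[:,:2].astype(np.float32)*1000))
E
```

```text
1779 [ 0.5297951  -0.01053348  0.08977065] [0.56431118 0.03444952 0.12492267] [[ 0.53099417 -0.00693106  0.09713994]
 [ 0.54500396  0.01258451  0.10245468]
 [ 0.55834987  0.03177237  0.11885831]]
((546.8358154296875, 10.317703247070312), (44.66109848022461, 24.756052017211914), 68.9793472290039)
0.1 1415 [0.54585909 0.0107648  0.10201   ] ((546.8455200195312, 10.343021392822266), (44.606834411621094, 24.756052017211914), 68.9793472290039)
0.12 170 [0.54297056 0.01277823 0.12009497] ((546.2744750976562, 10.450225830078125), (44.76499557495117, 18.950820922851562), 69.70266723632812)
0.14 221 [0.54275952 0.01176818 0.13999848] ((546.3289794921875, 10.57496452331543), (44.836753845214844, 18.91646957397461), 69.7469482421875)
0.16 302 [0.54252612 0.01182201 0.15998872] ((546.5518188476562, 10.453681945800781), (44.858428955078125, 19.954620361328125), 69.76811981201172)
```

Call:
{"op": "apply_moves", "data": {"motion": [[[0.6,-0.5,10,0],[0,0,15,0],[0,0,15,0],[0,0,10,0],[0,0,0,0],[0,0,2,0],[0,0,0,0],[0,0,0,0]]]}}

```text
time: 7.1
eef_pos: [0.5469, 0.0099, 0.12]
orientation: [0.177, 0.984, 0.0, 0.0]
wrist_force: [0.2, 0.4, -0.6]
width: 0.524
finger_force: 4.8
```

Call:
{"op": "apply_moves", "data": {"motion": [[[0,0,1,0],[0,0,0,0],[0,0,1,0],[0,0,0,0],[0,0,1,0],[0,0,0,0],[0,0,0,0]]]}}

```text
time: 7.68
eef_pos: [0.547, 0.0098, 0.1167]
orientation: [0.177, 0.984, 0.0, 0.001]
wrist_force: [-0.1, -1.1, 6.3]
width: 0.523
finger_force: 2.6
```

Contact: the ledge is on the disc. Closing on the stool.

Call:
{"op": "apply_moves", "data": {"motion": [[[0,0,-0.5,0],[0,0,0,0],[0,0,0,0],[0,0,0,0],[0,0,0,0],[0,0,0,0],[0,0,0,0]]], "claw": 20, "grip_force": 30}}

```text
time: 8.27
eef_pos: [0.547, 0.0097, 0.1175]
orientation: [0.178, 0.984, -0.0, 0.001]
wrist_force: [-0.8, -0.7, 10.7]
width: 0.42
finger_force: 29.8
```

```bash
python3 - <<'E'
from h import *
to(.5474,.0103,.12,None)
E
```

```text
t 8.27 pos [0.547  0.0097 0.1175] yang 69.55 tilt [ 1.4e-03 -3.0e-04 -1.0e+00] F [-0.8 -0.7 10.7] w 35.7 ff 29.78869467973709
 shift mm [-0.1  0.7 -2.5] turn None
```

Call:
{"op": "apply_moves", "data": {"motion": [[[0,0,-5,0],[0,0,-10,0],[0,0,-15,0],[0,0,-20,0],[0,0,-20,0],[0,0,0,0],[0,0,0,0]]]}}

```text
time: 8.85
eef_pos: [0.5468, 0.0099, 0.1879]
orientation: [0.177, 0.984, 0.0, 0.001]
wrist_force: [-0.5, 0.6, -2.5]
width: 0.421
finger_force: 30.5
```

```bash
python3 - <<'E'
from h import *
to(.509,.254,.2,None)
im,d,p=grab('wrist');im2,d2,p2=grab('scene')
save('w4.png',np.hstack([cv2.resize(im[150:300,240:400],(400,375),interpolation=2),cv2.resize(im2[110:260,240:400],(400,375),interpolation=2)]))
W=pts(d,p);z=W[...,2]
for a,b in((.06,.085),(.085,.105),(.105,.12),(.12,.14),(.14,.16)):
  k=(z>a)&(z<b)&(np.hypot(W[...,0]-.547,W[...,1]-.01)<.035);q=W[k]
  if len(q)>3: print(a,len(q),q.mean(0),q.min(0),q.max(0),cv2.minAreaRect(q[:,:2].astype(np.float32)*1000))
E
```

```text
t 8.85 pos [0.5468 0.0099 0.1879] yang 69.56 tilt [ 0.0017  0.     -1.    ] F [-0.5  0.6 -2.5] w 35.7 ff 30.478543639183044
 shift mm [120.7 215.5 -12.2] turn None
0.06 4 [0.54092981 0.01156247 0.08195848] [0.54022644 0.00971005 0.08079147] [0.54242416 0.01454413 0.08311654] ((541.18408203125, 12.251148223876953), (5.165923118591309, 0.7036066651344299), 69.3517837524414)
0.085 5 [0.53838    0.0192091  0.10420545] [0.53517182 0.01623988 0.10351011] [0.54178313 0.02168116 0.10467609] ((538.2852783203125, 19.194074630737305), (8.56254768371582, 0.6049947738647461), 39.4552001953125)
0.105 1779 [0.54375697 0.0110755  0.11613142] [ 0.53008318 -0.00680595  0.10508855] [0.56147348 0.03097635 0.11996216] ((545.8441772460938, 10.303901672363281), (37.44126892089844, 25.520170211791992), 70.17095184326172)
0.12 283 [0.54126141 0.01203664 0.13037937] [ 0.53030853 -0.00686868  0.12002455] [0.55975893 0.03097353 0.13998766] ((545.5971069335938, 10.496404647827148), (37.399959564208984, 19.53388786315918), 69.5672378540039)
0.14 375 [0.54176186 0.01235924 0.15047797] [ 0.53035251 -0.00673825  0.14008868] [0.55999737 0.0309999  0.15997424] ((545.5789794921875, 10.470144271850586), (37.46697998046875, 19.832874298095703), 69.843017578125)
```

View pics/w4.png

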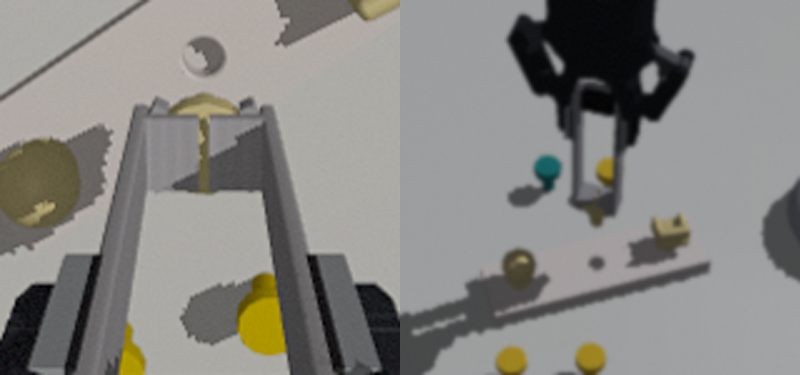

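The picture shows the stool upright in the jaws, wrist crop (205,105), and its rack hole empty at (205,55). The other pieces are untouched. Next I go near the dome, 20 mm short, to look.

Call:
{"op": "apply_moves", "data": {"motion": [[[0,0,-13,0],[0,0,-14,0],[8,17,0,0],[15,33,0,0],[15,33,0,0],[15,33,0,0],[15,33,0,0],[15,33,0,0]]]}}

```text
time: 9.62
eef_pos: [0.5316, 0.211, 0.213]
orientation: [0.177, 0.984, -0.0, -0.001]
wrist_force: [0.7, -0.6, -2.3]
width: 0.42
finger_force: 30.5
```

Call:
{"op": "apply_moves", "data": {"motion": [[[15,25,0,0],[3,8,0,0],[0,0,0,0],[0,0,0,0],[0,0,0,0]]]}}

```text
time: 10.03
eef_pos: [0.5273, 0.245, 0.2134]
orientation: [0.178, 0.984, -0.001, -0.0]
wrist_force: [0.0, 0.5, -1.6]
width: 0.413
finger_force: 30.5
```

```bash
python3 - <<'E'
from h import *
to(.5085,.2537,.2,None)
im,d,p=grab('wrist');np.savez('w5.npz',im=im,d=d,M=p['world_from_camera'])
save('w5.png',cv2.resize(im[60:300,200:440],(600,600),interpolation=2))
W=pts(d,p);z=W[...,2]
k=(z>.066)&(z<.085)&(np.hypot(W[...,0]-.509,W[...,1]-.254)<.03);q=W[k]
print(len(q),np.argwhere(k).min(0),np.argwhere(k).max(0),q.min(0),q.max(0))
k=(z>.073)&(z<.085)&(np.hypot(W[...,0]-.509,W[...,1]-.254)<.03);q=W[k];print(cv2.minEnclosingCircle(q[:,:2].astype(np.float32)*1000),q.mean(0))
k=(z>.16)&(z<.2)&(np.hypot(W[...,0]-.516,W[...,1]-.246)<.04);q=W[k];print('tongs',cv2.minAreaRect(q[:,:2].astype(np.float32)*1000))
E
```

```text
t 10.03 pos [0.5273 0.245  0.2134] yang 69.47 tilt [-5.0e-04 -1.2e-03 -1.0e+00] F [ 0.   0.5 -1.6] w 35.1 ff 30.501535534858704
 shift mm [20.6  1.5 13.4] turn None
555 [140 309] [171 339] [0.49534032 0.24253437 0.0660012 ] [0.51960927 0.2666569  0.07743289]
((507.6509704589844, 254.71603393554688), 12.409295082092285) [0.50735672 0.25468595 0.07534495]
tongs ((526.1013793945312, 245.5812225341797), (37.478614807128906, 20.09136199951172), 69.64755249023438)
```

View pics/w5.png

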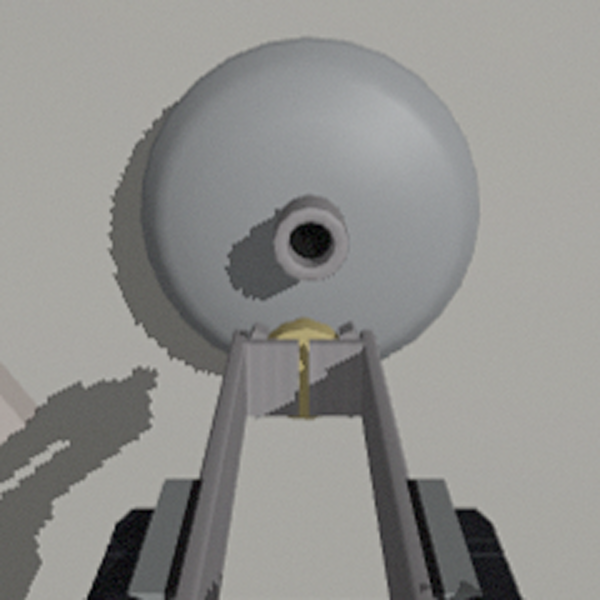

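The wrist picture shows the empty socket mouth at crop (311,240), and the stool disc in the jaws at (305,335). Next I'll align 20.5 and 2.1 mm, then lower.

Call:
{"op": "apply_moves", "data": {"motion": [[[10,1,0,0],[10.5,1.1,0,0],[0,0,0,0],[0,0,12,0],[0,0,10,0],[0,0,0,0],[0,0,0,0]]]}}

```text
time: 10.67
eef_pos: [0.5083, 0.2557, 0.1919]
orientation: [0.177, 0.984, -0.0, -0.0]
wrist_force: [0.2, -0.4, -1.3]
width: 0.414
finger_force: 30.5
```

```bash
python3 - <<'E'
from h import *
to(.5085,.2537,.18,None)
im,d,p=grab('wrist')
W=pts(d,p);z=W[...,2]
k=(z>.15)&(z<.19)&(np.hypot(W[...,0]-.509,W[...,1]-.254)<.04);q=W[k];print('tongs',cv2.minAreaRect(q[:,:2].astype(np.float32)*1000))
k=(z>.07)&(z<.082)&(np.hypot(W[...,0]-.509,W[...,1]-.254)<.02);q=W[k];print('rim',len(q),q.min(0),q.max(0))
E
```

```text
t 10.67 pos [0.5083 0.2557 0.1919] yang 69.56 tilt [-5.e-04 -3.e-04 -1.e+00] F [ 0.2 -0.4 -1.3] w 35.2 ff 30.494595766067505
 shift mm [-0.9 -1.8 11.9] turn None
tongs ((506.9816589355469, 256.2122802734375), (37.615028381347656, 19.956613540649414), 69.40489196777344)
rim 283 [0.49550207 0.2436537  0.07008752] [0.5127052  0.2666459  0.07787643]
```

Call:
{"op": "apply_moves", "data": {"motion": [[[-1.2,-0.9,0,0],[0,0,0,0],[0,0,4,0],[0,0,3,0],[0,0,1,0],[0,0,1,0],[0,0,0,0],[0,0,0,0]]]}}

```text
time: 11.38
eef_pos: [0.5094, 0.2545, 0.1828]
orientation: [0.177, 0.984, -0.0, -0.0]
wrist_force: [0.2, -0.1, -0.9]
width: 0.417
finger_force: 30.5
```

```bash
python3 - <<'E'
from h import *
to(.5085,.2537,.18,None)
E
```

```text
t 11.38 pos [0.5094 0.2545 0.1828] yang 69.56 tilt [-1.e-04 -1.e-04 -1.e+00] F [ 0.2 -0.1 -0.9] w 35.4 ff 30.508543252944946
 shift mm [ 0.5 -1.   2.8] turn None
```

Foot about 3 mm below the rim with no load, so it is likely inside. Going on in small steps.

Call:
{"op": "apply_moves", "data": {"motion": [[[0,0,1,0],[0,0,1,0],[0,0,0,0],[0,0,0,0]]]}}

```text
time: 11.72
eef_pos: [0.5094, 0.2544, 0.1808]
orientation: [0.177, 0.984, -0.0, -0.0]
wrist_force: [0.5, -0.3, -0.4]
width: 0.419
finger_force: 30.5
```

Call:
{"op": "apply_moves", "data": {"motion": [[[0,0,1,0],[0,0,1,0],[0,0,0,0],[0,0,0,0]]]}}

```text
time: 12.05
eef_pos: [0.5093, 0.2545, 0.1787]
orientation: [0.177, 0.984, -0.0, -0.0]
wrist_force: [0.1, 0.5, -1.6]
width: 0.42
finger_force: 30.5
```

Call:
{"op": "apply_moves", "data": {"motion": [[[0,0,1,0],[0,0,0,0],[0,0,0,0]]]}}

```text
time: 12.3
eef_pos: [0.5094, 0.2544, 0.1777]
orientation: [0.177, 0.984, -0.0, -0.0]
wrist_force: [0.4, 0.3, -2.0]
width: 0.414
finger_force: 30.5
```

Call:
{"op": "apply_moves", "data": {"motion": [[[0,0,1,0],[0,0,1,0],[0,0,0,0],[0,0,0,0]]]}}

```text
time: 12.63
eef_pos: [0.5093, 0.2545, 0.1757]
orientation: [0.177, 0.984, -0.0, -0.0]
wrist_force: [0.0, -0.4, -2.2]
width: 0.415
finger_force: 30.5
```

Call:
{"op": "apply_moves", "data": {"motion": [[[0,0,1,0],[0,0,1,0],[0,0,0,0],[0,0,0,0]]]}}

```text
time: 12.97
eef_pos: [0.5094, 0.2545, 0.1739]
orientation: [0.177, 0.984, 0.0, 0.0]
wrist_force: [0.2, -0.6, 1.2]
width: 0.411
finger_force: 30.7
```

Call:
{"op": "apply_moves", "data": {"motion": [[[0,0,1,0],[0,0,0,0],[0,0,0,0]]]}}

```text
time: 13.22
eef_pos: [0.5094, 0.2545, 0.1728]
orientation: [0.177, 0.984, 0.0, 0.0]
wrist_force: [-1.0, -0.1, 3.4]
width: 0.414
finger_force: 30.8
```

Call:
{"op": "apply_moves", "data": {"motion": [[[0,0,1,0],[0,0,0,0],[0,0,0,0]]]}}

```text
time: 13.47
eef_pos: [0.5094, 0.2545, 0.1717]
orientation: [0.177, 0.984, 0.0, 0.0]
wrist_force: [-0.1, 0.3, 2.1]
width: 0.414
finger_force: 30.8
```

Call:
{"op": "apply_moves", "data": {"motion": [[[0,0,1,0],[0,0,0,0],[0,0,0,0]]]}}

```text
time: 13.72
eef_pos: [0.5093, 0.2545, 0.1707]
orientation: [0.177, 0.984, -0.0, -0.0]
wrist_force: [0.1, 0.2, 0.6]
width: 0.418
finger_force: 30.8
```

Call:
{"op": "apply_moves", "data": {"motion": [[[0,0,1,0],[0,0,0,0],[0,0,0,0]]]}}

```text
time: 13.97
eef_pos: [0.5094, 0.2545, 0.1697]
orientation: [0.177, 0.984, -0.0, -0.0]
wrist_force: [1.7, 0.3, 1.2]
width: 0.415
finger_force: 30.7
```

Call:
{"op": "apply_moves", "data": {"motion": [[[0,0,1,0],[0,0,0,0],[0,0,0,0]]]}}

```text
time: 14.22
eef_pos: [0.5093, 0.2545, 0.1687]
orientation: [0.177, 0.984, -0.0, -0.0]
wrist_force: [1.1, 1.7, 0.0]
width: 0.411
finger_force: 30.7
```

Call:
{"op": "apply_moves", "data": {"motion": [[[0,0,1,0],[0,0,0,0],[0,0,0,0]]]}}

```text
time: 14.47
eef_pos: [0.5093, 0.2544, 0.1677]
orientation: [0.177, 0.984, -0.0, -0.0]
wrist_force: [0.6, 1.4, 1.8]
width: 0.417
finger_force: 30.7
```

Call:
{"op": "apply_moves", "data": {"motion": [[[0,0,0.5,0],[0,0,0,0],[0,0,0,0]]]}}

```text
time: 14.72
eef_pos: [0.5095, 0.2545, 0.1675]
orientation: [0.177, 0.984, 0.0, 0.0]
wrist_force: [-0.0, -0.5, 7.6]
width: 0.416
finger_force: 31.3
```

Call:
{"op": "apply_moves", "data": {"motion": [[[0,0,0.5,0],[0,0,0,0],[0,0,0,0]]]}}

```text
time: 14.97
eef_pos: [0.5095, 0.2545, 0.1674]
orientation: [0.177, 0.984, 0.0, 0.0]
wrist_force: [-1.6, -0.7, 13.3]
width: 0.416
finger_force: 31.9
```

Call:
{"op": "apply_moves", "data": {"motion": [[[0,0,0.3,0],[0,0,0,0],[0,0,0,0]]]}}

```text
time: 15.22
eef_pos: [0.5096, 0.2545, 0.1673]
orientation: [0.178, 0.984, 0.0, 0.0]
wrist_force: [-1.3, -1.1, 18.2]
width: 0.411
finger_force: 32.2
```

It has hit the hard stop: the position stays still while the force rises. I'll hold, ease off, then open.

Call:
{"op": "apply_moves", "data": {"motion": [[[0,0,-0.1,0],[0,0,0,0],[0,0,0,0],[0,0,0,0],[0,0,0,0],[0,0,0,0],[0,0,0,0],[0,0,0,0]]]}}

```text
time: 15.88
eef_pos: [0.5096, 0.2545, 0.1673]
orientation: [0.178, 0.984, 0.0, 0.0]
wrist_force: [-1.4, -1.9, 15.8]
width: 0.415
finger_force: 32.1
```

Call:
{"op": "apply_moves", "data": {"motion": [[[0,0,0,0],[0,0,0,0],[0,0,0,0],[0,0,0,0],[0,0,-0.5,0],[0,0,-0.5,0],[0,0,0,0],[0,0,0,0]]]}}

```text
time: 16.55
eef_pos: [0.5093, 0.2544, 0.1676]
orientation: [0.177, 0.984, -0.0, -0.0]
wrist_force: [-0.2, -0.3, 4.0]
width: 0.411
finger_force: 31.1
```

Call:
{"op": "apply_moves", "data": {"motion": [[[0,0,0,0],[0,0,0,0],[0,0,0,0],[0,0,0,0],[0,0,0,0],[0,0,0,0]]], "claw": 52}}

```text
time: 17.05
eef_pos: [0.5093, 0.2545, 0.1675]
orientation: [0.177, 0.984, -0.0, -0.0]
wrist_force: [-0.4, -0.1, -1.6]
width: 0.52
finger_force: 1.1
```

Call:
{"op": "apply_moves", "data": {"motion": [[[0,0,0,0],[0,0,0,0],[0,0,0,0],[0,0,0,0]]], "claw": 50.5}}

```text
time: 17.38
eef_pos: [0.5093, 0.2544, 0.1676]
orientation: [0.177, 0.984, -0.0, -0.0]
wrist_force: [0.3, -0.7, -0.5]
width: 0.507
finger_force: 4.1
```

```bash
python3 - <<'E'
from h import *
to(.5085,.2537,.18,None)
im,d,p=grab('wrist');save('w6.png',cv2.resize(im[150:350,220:420],(600,600),interpolation=2))
W=pts(d,p);z=W[...,2]
for a,b in((.085,.1),(.1,.12),(.12,.15)):
  k=(z>a)&(z<b)&(np.hypot(W[...,0]-.509,W[...,1]-.254)<.04);q=W[k]
  if len(q):print(a,len(q),q.min(0),q.max(0),cv2.minAreaRect(q[:,:2].astype(np.float32)*1000))
E
```

```text
t 17.38 pos [0.5093 0.2544 0.1676] yang 69.56 tilt [-1.e-04 -2.e-04 -1.e+00] F [ 0.3 -0.7 -0.5] w 43.1 ff 4.08394955098629
 shift mm [  0.5  -1.  -12.4] turn None
0.085 2084 [0.49110288 0.23470433 0.08501555] [0.52569073 0.27844981 0.09996027] ((508.3688659667969, 254.70359802246094), (43.520751953125, 25.701309204101562), 67.56952667236328)
0.1 321 [0.491733   0.23493993 0.10000256] [0.52356569 0.2784218  0.11994772] ((508.1012878417969, 255.00662231445312), (43.64692306518555, 19.778240203857422), 69.81855773925781)
0.12 663 [0.49173597 0.23476787 0.12001999] [0.52351392 0.27840735 0.14999937] ((508.0115966796875, 255.05328369140625), (43.72927474975586, 19.73444175720215), 69.53617095947266)
```

View pics/w6.png

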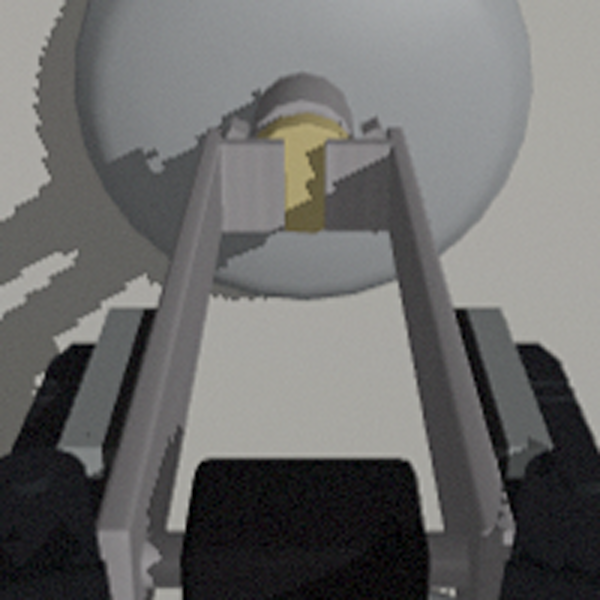

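The wrist picture shows the jaws open around the disc at crop (305,170), with clearance on both sides and the stool seated in the socket. Lifting straight up.

Call:
{"op": "apply_moves", "data": {"motion": [[[0,0,-2,0],[0,0,-3,0],[0,0,-5,0],[0,0,-10,0],[0,0,-15,0],[0,0,-15,0],[0,0,0,0],[0,0,0,0]]]}}

```text
time: 18.1
eef_pos: [0.5095, 0.2546, 0.2182]
orientation: [0.177, 0.984, 0.0, 0.0]
wrist_force: [-0.2, 1.0, -2.1]
width: 0.507
finger_force: 4.1
```

```bash
python3 - <<'E'
from h import *
to(.4762,-.2600,.22,None)
im,d,p=grab('wrist')
W=pts(d,p);z=W[...,2]
for a,b in((.085,.105),(.13,.15),(.15,.17),(.17,.19)):
  k=(z>a)&(z<b)&(np.hypot(W[...,0]-.509,W[...,1]-.254)<.04);q=W[k]
  if len(q):print(a,len(q),q.min(0),q.max(0),cv2.minAreaRect(q[:,:2].astype(np.float32)*1000))
im,d,p=grab('scene');W=pts(d,p);k=(W[...,2]>.085)&(W[...,2]<.105)&(np.hypot(W[...,0]-.509,W[...,1]-.254)<.025);q=W[k];print('stool',len(q),q.mean(0),q.max(0))
E
```

```text
t 18.1 pos [0.5095 0.2546 0.2182] yang 69.56 tilt [ 1.1e-03  5.0e-04 -1.0e+00] F [-0.2  1.  -2.1] w 43.1 ff 4.0964410454034805
 shift mm [-148.5 -493.8   -2.1] turn None
0.085 823 [0.49546034 0.24201722 0.08507467] [0.52077786 0.26742776 0.09561305] ((507.97271728515625, 254.69444274902344), (24.54119300842285, 25.314041137695312), 18.04529571533203)
0.13 1401 [0.49170696 0.23489485 0.13652473] [0.52597459 0.27854774 0.14999913] ((508.8201904296875, 254.92611694335938), (43.25375747680664, 24.819293975830078), 69.26210021972656)
0.15 367 [0.49175815 0.23506213 0.15000155] [0.52383031 0.27862771 0.16987651] ((508.2923889160156, 255.18637084960938), (43.51611328125, 19.8933048248291), 69.73015594482422)
0.17 409 [0.49203343 0.23513207 0.17009857] [0.52399127 0.27855713 0.18997743] ((508.3988037109375, 255.1690216064453), (43.55440902709961, 19.851505279541016), 69.483642578125)
stool 112 [0.51016706 0.25207396 0.09343535] [0.52123964 0.26535305 0.09839876]
```

The stool stays level in the socket with its top at 94 mm, and the tongs are free. Returning to the caddy.

Call:
{"op": "apply_moves", "data": {"motion": [[[-5.3,-17.6,0,0],[-10.6,-35.3,0,0],[-10.6,-35.3,0,0],[-10.6,-35.3,0,0],[-10.6,-35.3,0,0],[-10.6,-35.3,0,0],[-10.6,-35.3,0,0],[-10.6,-35.3,0,0]]]}}

```text
time: 18.87
eef_pos: [0.4907, -0.023, 0.2171]
orientation: [0.177, 0.984, -0.0, -0.0]
wrist_force: [0.5, -1.1, -1.2]
width: 0.505
finger_force: 4.1
```

Call:
{"op": "apply_moves", "data": {"motion": [[[-10.6,-35.3,0,0],[-10.6,-35.3,0,0],[-10.6,-35.3,0,0],[-10.6,-35.3,0,0],[-10.6,-35.3,0,0],[-10.6,-35.3,0,0],[-5.3,-17.6,0,0],[0,0,0,0]]]}}

```text
time: 19.53
eef_pos: [0.4743, -0.2648, 0.2166]
orientation: [0.18, 0.984, -0.001, -0.001]
wrist_force: [0.7, -0.3, -1.8]
width: 0.508
finger_force: 4.1
```

Call:
{"op": "apply_moves", "data": {"motion": [[[0,0,0,0],[0,0,0,0],[0,0,0,0]]]}}

```text
time: 19.78
eef_pos: [0.4761, -0.2592, 0.2175]
orientation: [0.177, 0.984, 0.0, -0.0]
wrist_force: [-0.1, 0.3, -1.1]
width: 0.508
finger_force: 4.1
```

```bash
python3 - <<'E'
from h import *
to(.4765,-.2602,.16,69.7)
im,d,p=grab('wrist')
W=pts(d,p);z=W[...,2]
k=(z>.15)&(z<.19)&(np.hypot(W[...,0]-.477,W[...,1]+.26)<.04);q=W[k];print('tongs',cv2.minAreaRect(q[:,:2].astype(np.float32)*1000))
k=(z>.064)&(z<.077)&(np.hypot(W[...,0]-.477,W[...,1]+.26)<.06);q=W[k];print('caddy',len(q),cv2.minAreaRect(q[:,:2].astype(np.float32)*1000))
E
```

```text
t 19.78 pos [ 0.4761 -0.2592  0.2175] yang 69.64 tilt [-2.e-04  5.e-04 -1.e+00] F [-0.1  0.3 -1.1] w 43.2 ff 4.125601351261139
 shift mm [-0.8 -0.8 57.5] turn -0.001
tongs ((474.70843505859375, -258.5116271972656), (43.798484802246094, 19.71472930908203), 69.64772033691406)
caddy 847 ((477.4151306152344, -262.1535949707031), (74.15773010253906, 42.227813720703125), 69.97754669189453)
```

Call:
{"op": "apply_moves", "data": {"motion": [[[-3.5,-2.4,0,0],[0,0,20,0],[0,0,25,0],[0,0,15,0],[0,0,10,0],[0,0,10,0],[0,0,0,0],[0,0,0,0]]]}}

```text
time: 20.5
eef_pos: [0.4785, -0.2638, 0.1379]
orientation: [0.177, 0.984, -0.0, 0.0]
wrist_force: [0.3, -0.6, -1.2]
width: 0.507
finger_force: 4.1
```

Call:
{"op": "apply_moves", "data": {"motion": [[[0,0,10,0],[0,0,15,0],[0,0,15,0],[0,0,7,0],[0,0,0,0],[0,0,0,0]]]}}

```text
time: 21.0
eef_pos: [0.4784, -0.2639, 0.0909]
orientation: [0.177, 0.984, -0.0, 0.0]
wrist_force: [-0.5, 0.4, -1.4]
width: 0.508
finger_force: 4.1
```

Call:
{"op": "apply_moves", "data": {"motion": [[[0,0,1,0],[0,0,1,0],[0,0,0,0],[0,0,0,0]]]}}

```text
time: 21.33
eef_pos: [0.4784, -0.2639, 0.089]
orientation: [0.177, 0.984, -0.0, 0.0]
wrist_force: [-0.2, -0.3, -0.6]
width: 0.507
finger_force: 4.1
```

Call:
{"op": "apply_moves", "data": {"motion": [[[0,0,1,0],[0,0,1,0],[0,0,0,0],[0,0,0,0]]]}}

```text
time: 21.67
eef_pos: [0.4782, -0.2638, 0.0866]
orientation: [0.177, 0.984, -0.0, -0.0]
wrist_force: [-0.2, 0.1, -0.7]
width: 0.51
finger_force: 4.1
```

Call:
{"op": "apply_moves", "data": {"motion": [[[0,0,1,0],[0,0,0.5,0],[0,0,0,0],[0,0,0,0]]]}}

```text
time: 22.0
eef_pos: [0.4782, -0.2638, 0.0851]
orientation: [0.178, 0.984, -0.0, -0.0]
wrist_force: [0.7, 0.9, -1.3]
width: 0.503
finger_force: 4.1
```

Call:
{"op": "apply_moves", "data": {"motion": [[[0,0,0.5,0],[0,0,0.5,0],[0,0,0,0],[0,0,0,0]]]}}

```text
time: 22.33
eef_pos: [0.4786, -0.264, 0.0846]
orientation: [0.177, 0.984, -0.0, 0.001]
wrist_force: [-0.9, 0.5, 6.5]
width: 0.505
finger_force: 3.5
```

On the floor. Opening, then lifting off.

Call:
{"op": "apply_moves", "data": {"motion": [[[0,0,-0.5,0],[0,0,0,0],[0,0,0,0],[0,0,0,0],[0,0,0,0],[0,0,0,0],[0,0,0,0],[0,0,0,0]]], "claw": 100}}

```text
time: 23.0
eef_pos: [0.4783, -0.2638, 0.0846]
orientation: [0.177, 0.984, -0.0, -0.0]
wrist_force: [0.6, -0.5, -0.1]
width: 0.998
finger_force: 0.0
```

Call:
{"op": "apply_moves", "data": {"motion": [[[0,0,-5,0],[0,0,-15,0],[0,0,-25,0],[0,0,-30,0],[0,0,-30,0],[0,0,-30,0],[0,0,0,0],[0,0,0,0]]]}}

```text
time: 23.67
eef_pos: [0.4786, -0.264, 0.2212]
orientation: [0.178, 0.984, -0.0, 0.001]
wrist_force: [0.1, -0.7, 0.4]
width: 1.003
finger_force: 0.0
```

```bash
python3 - <<'E'
from h import *
to()
im,d,p=grab('wrist');W=pts(d,p);z=W[...,2]
k=(z>.1)&(z<.16)&(np.hypot(W[...,0]-.477,W[...,1]+.26)<.05);q=W[k];print('tongs',cv2.minAreaRect(q[:,:2].astype(np.float32)*1000),q[:,2].max())
im,d,p=grab('scene');save('s7.png',im)
E
```

```text
t 23.67 pos [ 0.4786 -0.264   0.2212] yang 69.55 tilt [ 0.0024 -0.0013 -1.    ] F [ 0.1 -0.7  0.4] w 85.3 ff 0.0
 shift mm [0. 0. 0.] turn None
tongs ((476.4476623535156, -265.2384338378906), (50.8932991027832, 20.196748733520508), 69.5569839477539) 0.14514480662252896
```

View pics/s7.png

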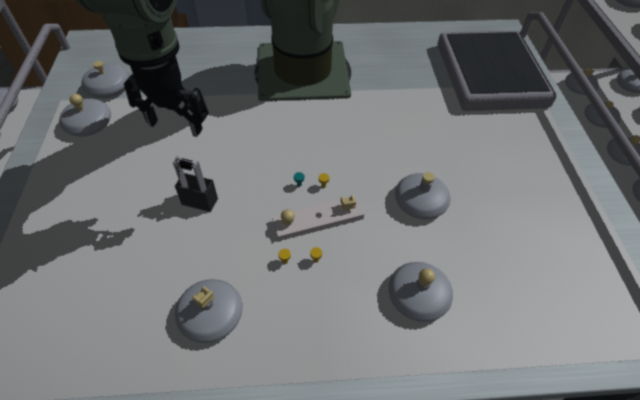

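The final picture shows the stool on the dome at (427,178) and the tongs upright in the caddy at (195,185). Everything else is in place, and the robot is clear.

```bash
python3 -c "
from h import *
print(job_done())"
```

```text
the job is handed in; nothing more can be done
None
```

The job is handed in: the stool is pressed home in the bare dome's socket (hard stop felt, peak push about 20 N), the tongs stand back in the caddy, and the other pieces look undisturbed in the final picture, all in about 24 s.

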